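Turn the board to the mark and swing the magnifier over it

TASK

By pushing with the fingertips only, gripping and lifting nothing, turn the little board turntable until the tip of its red arm stands over the middle of the green bar. Then push the magnifier's arm round until it is fully home against its stop, with the lens over the circuit board, and leave the turntable on its mark. Push gently, do not touch the circuit board or the lens, and leave the flux jar, the battery cell and the red cutters where they are.

Things in the scene. Friction and masses are not known exactly. Their poses are not given: they have to be found in the camera images.
- base: Grey round base of the board turntable, 250 mm across and 18 mm high, fixed to the desk, with white ticks round its rim. The origin is on the turntable's upright axis, at the desk top; z is up. A low bridge (12 mm high) leads from it to the magnifier's column.
- turntable (a joint): Angle of the turntable, rad, growing counter-clockwise seen from above; at 0 the red arm points along -x of base. It turns freely either way, has only light drag (about 1.5 N at a finger post), stays where it is left, and needs at most half a turn the shorter way. A green circuit board (50 x 68 mm, top 64 mm above the desk, corners 43 mm from the axis) is fixed on the hub and must not be touched.
- pointer_tip (a point): Tip of the turntable's red arm, 105 mm from the axis and 30 mm above the desk. The turntable has three arms 120 degrees apart, 16 mm wide, tops 36 mm above the desk: one all red and pointed, two bare aluminium with black posts.
- mark_point (a point): Point above the middle of the green bar, where the red arm's tip should come: 105 mm from the turntable's axis, 30 mm above the desk. The green bar is flat (1.6 mm), 18 mm wide and 50 mm long, lying radially on the top of the base; its place round the base varies.
- post_red (a point): Top of the upright finger post on the red arm: red rod 14 mm in diameter, 85 mm from the axis, from 37 mm to 80 mm above the desk (its lowest 1 mm is a 21 mm collar). Push it sideways.
- post_b (a point): Top of the like black post on the bare arm that lies 120 degrees counter-clockwise of the red one, seen from above.
- post_c (a point): Top of the like black post on the bare arm that lies 120 degrees clockwise of the red one, seen from above.
- magnifier (a joint): Swing of the magnifier's arm, rad: near 0 parked aside, growing clockwise seen from above as it swings towards the turntable; the stop is at 1.628, where the lens is over the middle of the board. Light drag (about 0.7 N at its post); stays where it is left.
- magnifier_pivot (a point): Centre of the upright pivot of the magnifier's arm, 100 mm above the desk, on a steel column 18 mm in diameter that stands 177 mm from the turntable's axis.
- magnifier_post (a point): Top of the yellow finger post on the magnifier's arm: upright rod 14 mm in diameter, 120 mm from the pivot, rising from the arm's top (106 mm above the desk; a 21 mm collar round its foot reaches 110 mm) to 134 mm. The black arm is 14 mm wide, its underside 96 mm above the desk. Push the post, or the arm's side, sideways.
- lens_centre (a point): Centre of the round lens in its black ring (68 mm outside diameter, 96 to 106 mm above the desk) at the end of the magnifier's arm, 177 mm from the pivot. The glass, 58 mm across, must not be touched.
- flux_jar: Bystander: loose blue jar with a turquoise lid, 49 mm across, 48 mm high; origin at the centre of its underside.
- battery_cell: Bystander: loose green and cream battery cell lying down, 14 mm thick, about 50 mm long; origin at the centre of its underside.
- red_cutters: Bystander: loose side cutters with red handles, about 79 x 111 x 12 mm; origin at the centre of the underside. They lie near the parked magnifier.

How it is judged (in metres and radians):
On the way, in this order (a step that is already met when the one before it is completed fails the run):
1. the tip of the red arm stands over the middle of the green bar, the magnifier still aside (horizontal distance between pointer_tip and mark_point below 0.009 m and value of joint magnifier below 0.6 rad), for 0.2 s.
2. the magnifier is home against its stop (value of joint magnifier above 1.58 rad), for 0.2 s.
At the end, for the whole second after the job is handed in: The red arm's tip is within 9 mm of the middle line of the green bar (half the bar's width), the magnifier's arm is within 0.05 rad of its stop, and both are at rest (horizontal distance between pointer_tip and mark_point below 0.009 m and value of joint magnifier above 1.58 rad and velocity of joint turntable between -0.05 and 0.05 rad/s and velocity of joint magnifier between -0.05 and 0.05 rad/s); the robot touches nothing.
It fails at once if the circuit board is touched (contact force between any of the fingers, the arm and board_c0 above 0.5 N).
It fails at once if the lens is touched (contact force between any of the fingers, the arm and lens_c0 above 0.5 N).
It fails at once if the turntable or the magnifier is gripped or pushed hard (over 25 N) (contact force between any of the fingers, the arm and turntable above 25 N or contact force between any of the fingers, the arm and magnifier above 25 N).
It fails at once if a bystander is moved more than 15 mm or lifted (distance of any of flux_jar, battery_cell, red_cutters from where it was at the start of the episode above 0.015 m).
It also fails if it takes over 64 s, if anything falls off the work surface, if the arm or the gripper's body presses on something with over 40 N, if the wrist force passes 120 N, or if a joint passes its speed limit or range.

ROBOT

A 6-joint arm with a two-finger parallel gripper is mounted at the origin on a cart in front of the work surface, level with it; the furniture and walls round the work are solid. World frame = base frame: x ahead of the robot, y to its left, z up, the work surface at z = 0. Lengths are in m, angles in degrees, forces in N, time in s.
With the tool pointing down it reaches from about 0.3 to 0.75 m from the base axis. Payload 8.5 kg.
Tool frame: the origin (TCP) lies between the finger pads; the fingertips stand ahead of it and the grasp point (between the pads) lies 8 mm behind it (env.tcp_to_tips is the z of the fingertips in the tool frame, in m); z points along the fingers, x is the direction in which the jaws open and shut, and the axes are right-handed (so a half turn about z gives the same grasp; the last joint's range is limited). The gripper opens to 85 mm and grips with 20 to 120 N. Pads are 22 mm wide; open, the fingers measure 114 mm over their backs; the gripper's body (76 mm by 85 mm) begins 54 mm behind the grasp point. The pads swing forward as they close: fully open they stand 13 mm farther back than shut.
Start: joints at [-89.341, 21.807, 74.336, -0, 83.858, -12.336], TCP at [0.124, -0.536, 0.242] pointing down, gripper open.
Joint ranges: [-178.18, 178.18], [-50.72, 133.34], [12.68, 142.11], [-81.47, 261.47], [9.98, 163.14], [-165.26, 165.26]. Speed limits (degrees/s): [136.94, 136.94, 180, 180, 180, 180].

INTERFACE

Orientations are given as a 3x3 rotation matrix whose columns are the frame's x, y, z axes.
In Python, from rig import observe, viewer, env gives the robot as it stands.
- The arm moves only by the tool jog_arm, never from a script. Its arguments are lists of equal length, an entry for each row: "dr": the turn, a rotation vector about the tool's x, y, z in rad, a list of three; "slide": the shift along the tool's x, y, z in m, a list of three; "gripper": the opening, from -1 (shut) to 1 (fully open), so that 0 is half open. In form: {"dr": [[rx, ry, rz], ...], "slide": [[dx, dy, dz], ...], "gripper": [gripper, ...]}. A call has exactly 10 rows; each row shifts and turns the commanded pose from where the row before left it, along the tool's axes as they then stand; what a row does not reach is not made up. A row lasts 1/10 s, in which the tool goes at most 50 mm and 8.59 degrees, less where a joint would pass 70% of its speed; a pose out of reach is approached as far as the arm can. A call is refused whole if a number of a shift passes 0.05 or a number of a turn 0.15, either way. A call with a gripper value outside its range is refused whole. The fingers move at their own pace and stop on an object; "force" is the grip in N (left out, the last holds). Time passes only in rows, so rows that do not move let the fingers close, or fill a call up. It gives the time, the measured TCP pose, the force and the opening at its end, in the units of the state.
- observe(): the state, without advancing time (a new reading comes with each control period).
- viewer.get_image(name): name is "scene" or "top"; returns a dict with "pixels" (400x640x3 uint8, blue, green, red), "camera_matrix" (3x3 intrinsics, pixels), "dist_coeffs" ([k1, k2, p1, p2, k3] as OpenCV has them; the pictures are not rectified), "R" (3x3) and "t" (3): a world point X has camera coordinates R X + t. Camera axes: x right, y down, z forward; pixel columns grow to the right and rows downward; lengths in m; the calibration is good to about 2 mm. A picture is of the moment at which its call begins. There is no depth.
- env.close_job(): hands the job in, once; it reports no verdict.
The state is a dict: "time_s": time; "q": joint angles; "qvel": joint speeds; "joint_efforts": joint torques, N m; "position": TCP position; "tool_rot": TCP orientation; "ft_force": force on the tool from outside, world axes, zero at the start; "wrist_torque": the same for the moment, N m; "grip_width": finger opening in m.
Only numpy, scipy, OpenCV 4.12 (cv2) and the standard library are available. Lean on these libraries where they do the work, as an engineer would, in place of code of your own. Each camera call takes 0.05 s, during which the arm holds its last target.

## Working session

There is one attempt and no reset: what is moved stays moved. The work goes in short steps, Python scripts to look and compute and a tool call to move; the robot and the scene stay as the last step left them, time stands still between calls to the robot, and variables do not carry over. Pictures are saved under pics/ and viewed, and the job is handed in when it is done.

Besides the shell and the picture viewer there is one more tool, called after "Request:" as a command line: name --argument value ..., lists and objects as JSON in quotes. jog_arm: Moves the arm, as the interface text tells. Its arguments: {"type":"object","properties":{"dr":{"type":"array","items":{"type":"array","items":{"type":"number"}}},"slide":{"type":"array","items":{"type":"array","items":{"type":"number"}}},"gripper":{"type":"array","items":{"type":"number"}},"force":{"type":"number"}},"required":["dr","slide","gripper"]}

```bash
mkdir -p pics; ls; python3 - <<'E'
from rig import observe, viewer, env
import cv2,numpy as np
s=observe()
for k in s: print(k,np.round(s[k],3).tolist())
print(env.tcp_to_tips)
for n in("scene","top"):
    d=viewer.get_image(n); cv2.imwrite(f"pics/{n}0.png",d["pixels"])
    np.savez(f"{n}0.npz",**{k:np.array(v) for k,v in d.items()})
    print(n,np.round(d["camera_matrix"],1).tolist(),d["dist_coeffs"],np.round(d["R"],3).tolist(),d["t"])
E
```

```text
pics
time_s 0.0
q [-89.338, 21.84, 74.386, -0.002, 83.856, -12.336]
qvel [0.065, -0.096, 0.044, 0.081, 0.061, 0.067]
joint_efforts [-0.002, -44.847, -23.128, -0.0, 0.005, 0.0]
position [0.124, -0.536, 0.242]
tool_rot [[0.225, -0.974, -0.0], [-0.974, -0.225, 0.001], [-0.001, -0.0, -1.0]]
ft_force [0.095, -0.996, 0.741]
wrist_torque [-0.01, 0.078, 0.038]
grip_width 0.086
0.011
scene [[495.1, 0.0, 319.6], [0.0, 495.1, 199.8], [0.0, 0.0, 1.0]] [-0.04434905  0.          0.          0.          0.        ] [[-0.468, -0.883, 0.018], [-0.654, 0.333, -0.68], [0.594, -0.33, -0.733]] [0.3418405  0.40018245 0.92993028]
top [[516.2, 0.0, 317.4], [0.0, 516.2, 193.9], [0.0, 0.0, 1.0]] [-0.06148386  0.          0.          0.          0.        ] [[-0.004, -1.0, 0.016], [-0.982, 0.001, -0.189], [0.189, -0.017, -0.982]] [0.10487071 0.57675494 1.10695394]
```

View pics/scene0.png

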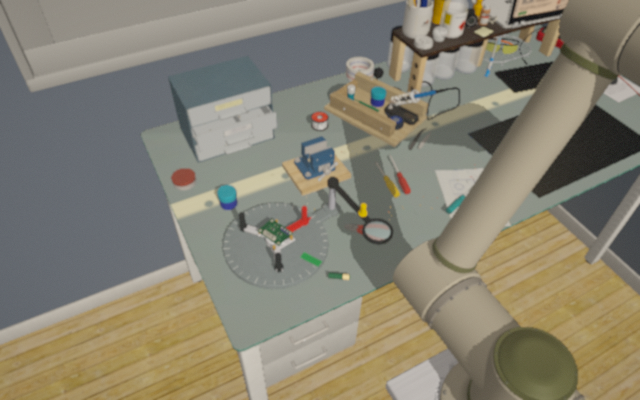

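View pics/top0.png

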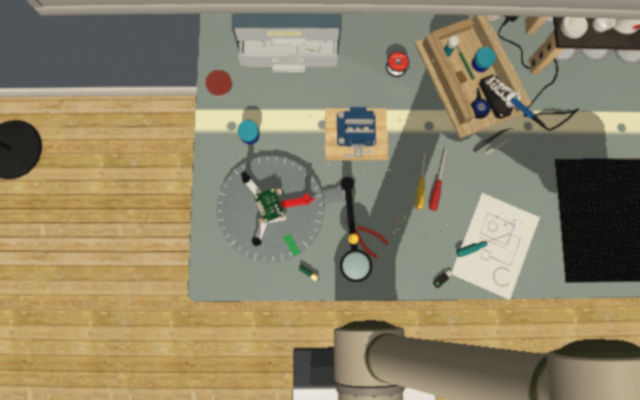

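```bash
cat > h.py <<'E'
import cv2,numpy as np
def ray(d,u,v):
    K=d["camera_matrix"];D=np.array(d["dist_coeffs"]);R=np.array(d["R"]);t=np.array(d["t"])
    p=cv2.undistortPoints(np.array([[[u,v]]],float),K,D)[0,0]
    return -R.T@t, R.T@np.array([p[0],p[1],1])
def pt(d,u,v,z):
    o,r=ray(d,u,v); return o+r*(z-o[2])/r[2]
def proj(d,X):
    return cv2.projectPoints(np.array(X,float).reshape(-1,3),cv2.Rodrigues(np.array(d["R"]))[0],np.array(d["t"]),d["camera_matrix"],np.array(d["dist_coeffs"]))[0][:,0]
def crop(d,x0,y0,x1,y1,s,fn):
    cv2.imwrite(fn,cv2.resize(d["pixels"][y0:y1,x0:x1],None,fx=s,fy=s,interpolation=cv2.INTER_CUBIC))
def blobs(d,lo,hi,roi,minA=8):
    hsv=cv2.cvtColor(d["pixels"],cv2.COLOR_BGR2HSV)
    m=cv2.inRange(hsv,lo,hi)
    if lo[0]==0 and hi[0]<20: m|=cv2.inRange(hsv,(172,lo[1],lo[2]),(180,hi[1],hi[2]))
    k=np.zeros_like(m);x0,y0,x1,y1=roi;k[y0:y1,x0:x1]=m[y0:y1,x0:x1]
    n,l,st,c=cv2.connectedComponentsWithStats(k)
    return [(c[i],st[i],np.argwhere(l==i)[:,::-1]) for i in range(1,n) if st[i][4]>=minA]
E
python3 - <<'E'
from h import *
t=dict(np.load("top0.npz"));s=dict(np.load("scene0.npz"))
crop(t,205,110,405,300,4,"pics/t_c.png");crop(s,210,160,410,300,4,"pics/s_c.png")
for n,d,roi in(("top",t,(205,110,405,300)),("scene",s,(210,160,410,300))):
    for c,lo,hi in(("red",(0,150,100),(8,255,255)),("green",(50,120,60),(80,255,255)),("yel",(18,150,120),(32,255,255)),("turq",(85,120,80),(105,255,255))):
        for b in blobs(d,lo,hi,roi): print(n,c,b[0].round(1),b[1])
E
```

```text
top red [296.7 201. ] [281 193  33  15 241]
top red [373.1 233.4] [358 226  29  18  88]
top red [365.4 246.4] [356 231  20  26  74]
top green [268.6 203.4] [259 191  20  28 234]
top green [291.2 244.2] [284 235  15  20 140]
top green [305.4 270.4] [301 267  10   8  36]
top yel [353.  238.5] [349 234   9  10  80]
top turq [358.6 114. ] [345 110  28   8 186]
top turq [353.7 134.9] [339 119  35  26 336]
top turq [248.1 131. ] [239 121  19  21 329]
top turq [371.7 126.3] [370 125   4   3   9]
scene red [403.6 184. ] [398 174  12  19  94]
scene red [299.7 220.8] [287 207  23  25 192]
scene red [359.3 229.1] [358 227   4   6  12]
scene green [310.7 258.9] [302 253  19  12  96]
scene yel [391.8 187.4] [385 177  14  20 106]
scene yel [362.6 210.4] [358 203   9  15 101]
scene turq [226.6 194.3] [218 186  18  18 255]
```

View pics/t_c.png

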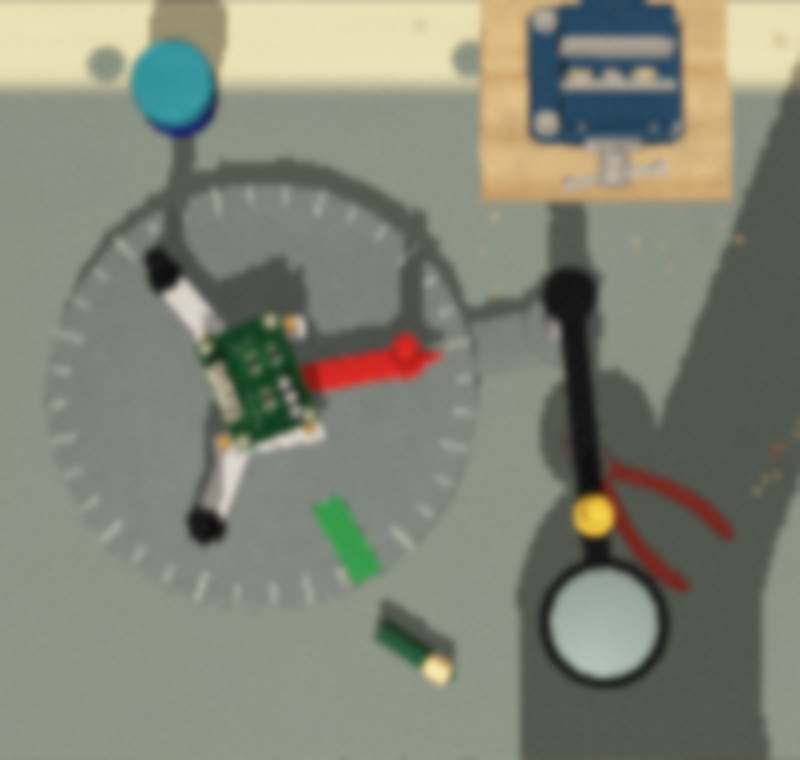

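View pics/s_c.png

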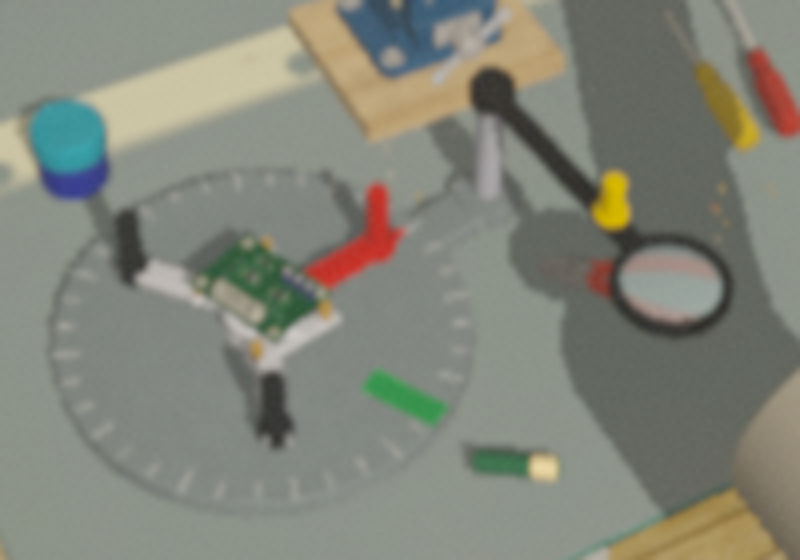

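```bash
python3 - <<'E'
from h import *
t=dict(np.load("top0.npz"));s=dict(np.load("scene0.npz"))
T=lambda x,y:(205+(x+.5)/4-.5,110+(y+.5)/4-.5); S=lambda x,y:(210+(x+.5)/4-.5,160+(y+.5)/4-.5)
print("cams",(-t["R"].T@t["t"]).round(3),(-s["R"].T@s["t"]).round(3))
P={}
for n,tp,sp,z in(("red",(406,342),(377,190),.08),("b",(155,253),(126,215),.08),("c",(203,530),(272,380),.08),("tip",(441,355),(402,235),.03),("piv",(568,290),(492,85),.11),("yel",(594,513),(614,177),.134),("lens",(605,623),(672,286),.101)):
    a=pt(t,*T(*tp),z);b=pt(s,*S(*sp),z);P[n]=a
    print(n,a.round(4),b.round(4))
# base centre by ellipse of rim: intersect
c=(P["red"]+P["b"]+P["c"])/3; print("centre posts",c.round(4),[np.linalg.norm(P[k][:2]-c[:2]).round(4) for k in("red","b","c","tip")])
L,R,U,D=[pt(t,*T(*q),.018) for q in((46,388),(480,388),(263,165),(263,608))]
print("rim",(L+R)/2,(U+D)/2,np.linalg.norm(L-R),np.linalg.norm(U-D))
for n,d in(("top",t),("scene",s)):
    b=max(blobs(d,(50,120,60),(80,255,255),(280,232,322,268)),key=lambda b:b[1][4]); 
    m=pt(d,*b[0],.0196); q=np.array([pt(d,*p,.0196)[:2] for p in b[2]]); w,v=np.linalg.eigh(np.cov((q-q.mean(0)).T));
    g=q.mean(0)-c[:2]
    print(n,"bar",q.mean(0),"r",np.hypot(*g),"ang",np.degrees(np.arctan2(g[1],g[0])),"axis",np.degrees(np.arctan2(v[1,1],v[0,1])))
for k in("red","b","c","tip"):
    g=P[k]-c; print(k,np.degrees(np.arctan2(g[1],g[0])).round(1))
p=P["piv"]
for k in("yel","lens"): print(k,np.linalg.norm((P[k]-p)[:2]),np.degrees(np.arctan2(*(P[k]-p)[1::-1])))
print("piv-c",np.linalg.norm((p-c)[:2]),np.degrees(np.arctan2(*(c-p)[1::-1])))
b=blobs(t,(85,120,80),(105,255,255),(230,115,262,150))[0][0]; print("jar",pt(t,*b,.048))
print("cell",pt(t,*T(415,650),.007))
E
```

```text
cams [0.358 0.123 1.194] [-0.131  0.476  0.948]
red [0.5692 0.1288 0.08  ] [0.5682 0.1292 0.08  ]
b [0.6194 0.2678 0.08  ] [0.617  0.2679 0.08  ]
c [0.466  0.2383 0.08  ] [0.4705 0.242  0.08  ]
tip [0.5711 0.1091 0.03  ] [0.5686 0.1122 0.03  ]
piv [0.5919 0.0416 0.11  ] [0.5883 0.0419 0.11  ]
yel [0.4692 0.0317 0.134 ] [0.4734 0.0287 0.134 ]
lens [0.4145 0.0239 0.101 ] [0.4135 0.0245 0.101 ]
centre posts [0.5515 0.2117 0.08  ] [np.float64(0.0847), np.float64(0.0881), np.float64(0.0896), np.float64(0.1044)]
rim [0.55398644 0.21165669 0.018     ] [0.55748677 0.21177479 0.018     ] 0.25043980786206 0.2594057637708237
top bar [0.4671166  0.16307349] r 0.09739831519085707 ang -150.0818775012823 axis -149.14097981682966
scene bar [0.46673637 0.16316032] r 0.09768492564289771 ang -150.237252500571 axis -148.29009003640925
red -78.0
b 39.6
c 162.7
tip -79.2
yel 0.12314567356990537 -175.3639526466645
lens 0.17827083207714134 -174.30904914050546
piv-c 0.1747675973827636 103.35599997112666
jar [0.72635311 0.26353592 0.048     ]
cell [0.40447439 0.12406982 0.007     ]
```

Request:
jog_arm --dr '[[0, 0, 0], [0, 0, 0], [0, 0, 0], [0, 0, 0], [0, 0, 0], [0, 0, 0], [0, 0, 0], [0, 0, 0], [0, 0, 0], [0, 0, 0]]' --slide '[[-0.0216, -0.0333, 0], [-0.0216, -0.0333, 0], [-0.0216, -0.0333, 0], [-0.0216, -0.0333, 0], [-0.0216, -0.0333, 0], [-0.0216, -0.0333, 0], [-0.0216, -0.0333, 0], [-0.0216, -0.0333, 0], [-0.0216, -0.0333, 0], [-0.0216, -0.0333, 0]]' --gripper '[-1, -1, -1, -1, -1, -1, -1, -1, -1, -1]'

```text
time_s: 1.1
position: [0.4004, -0.2491, 0.2422]
tool_rot: [[0.225, -0.974, -0.0], [-0.974, -0.225, 0.0], [-0.0, 0.0, -1.0]]
ft_force: [0.2, -0.3, 0.1]
grip_width: -0.0003
```

Request:
jog_arm --dr '[[0, 0, 0], [0, 0, 0], [0, 0, 0], [0, 0, 0], [0, 0, 0], [0, 0, 0], [0, 0, 0], [0, 0, 0], [0, 0, 0], [0, 0, 0]]' --slide '[[-0.0426, -0.0169, 0], [-0.0426, -0.0169, 0], [-0.0426, -0.0169, 0], [-0.0426, -0.0169, 0], [-0.0426, -0.0169, 0], [-0.0426, -0.0169, 0], [-0.0426, -0.0169, 0], [-0.0426, -0.0169, 0], [-0.0426, -0.0169, 0], [-0.0426, -0.0169, 0]]' --gripper '[-1, -1, -1, -1, -1, -1, -1, -1, -1, -1]'

```text
time_s: 2.1
position: [0.4682, 0.2045, 0.2421]
tool_rot: [[0.225, -0.974, -0.0], [-0.974, -0.225, -0.0], [0.0, 0.0, -1.0]]
ft_force: [1.4, -0.9, 0.7]
grip_width: 0.0002
```

Request:
jog_arm --dr '[[0, 0, -0.145], [0, 0, -0.145], [0, 0, -0.145], [0, 0, -0.145], [0, 0, -0.145], [0, 0, -0.145], [0, 0, -0.145], [0, 0, -0.145], [0, 0, -0.145], [0, 0, -0.145]]' --slide '[[0, 0, 0], [0, 0, 0], [0, 0, 0], [0, 0, 0], [0, 0, 0], [0, 0, 0], [0, 0, 0], [0, 0, 0], [0, 0, 0], [0, 0, 0]]' --gripper '[-1, -1, -1, -1, -1, -1, -1, -1, -1, -1]'

```text
time_s: 3.1
position: [0.4683, 0.2025, 0.242]
tool_rot: [[0.994, 0.112, -0.001], [0.112, -0.994, -0.0], [-0.001, 0.0, -1.0]]
ft_force: [0.2, -0.7, 0.7]
grip_width: -0.0003
```

```bash
cat > look.py <<'E'
import sys
from rig import observe, viewer, env
from h import *
s=observe()
print(round(s["time_s"],2),"pos",s["position"],"-y ang",np.degrees(np.arctan2(-s["tool_rot"][1][1],-s["tool_rot"][0][1])).round(2),"F",np.round(s["ft_force"],2),"q",np.round(s["q"],1),s["grip_width"],env.tcp_to_tips)
g=sys.argv[1]
for n in("scene","top"):
    d=viewer.get_image(n); np.savez(f"{n}{g}.npz",**{k:np.array(v) for k,v in d.items()})
    crop(d,*((210,110,410,250) if n=="scene" else (205,110,405,250)),4,f"pics/{n}{g}.png") if 0 else crop(d,*((200,150,400,300) if n=="scene" else (205,130,405,280)),4,f"pics/{n}{g}.png")
E
python3 look.py 1
```

```text
3.1 pos [0.46829829 0.2025244  0.2420182 ] -y ang 96.42 F [ 0.25 -0.71  0.68] q [10.1 17.8 80.5  0.  81.7  3.7] -0.00034153246071918375 0.011
```

Request:
jog_arm --dr '[[0, 0, 0], [0, 0, 0], [0, 0, 0], [0, 0, 0], [0, 0, 0], [0, 0, 0], [0, 0, 0], [0, 0, 0], [0, 0, 0], [0, 0, 0]]' --slide '[[0, 0, 0.015], [0, 0, 0.025], [0, 0, 0.025], [0, 0, 0.025], [0, 0, 0.02], [0, 0, 0.02], [0, 0, 0.02], [0, 0, 0.01], [0, 0, 0.01], [0, 0, 0]]' --gripper '[-1, -1, -1, -1, -1, -1, -1, -1, -1, -1]'

```text
time_s: 4.2
position: [0.4682, 0.2025, 0.0716]
tool_rot: [[0.995, 0.104, -0.001], [0.104, -0.995, -0.0], [-0.002, 0.0, -1.0]]
ft_force: [-1.0, 0.4, 0.0]
grip_width: -0.0005
```

```bash
python3 look.py 2
```

```text
4.2 pos [0.46816765 0.20246179 0.07159843] -y ang 95.99 F [-0.97  0.38  0.01] q [10.1 29.2 94.5  0.  56.3  4.1] -0.00047354516866845016 0.011
```

View pics/scene2.png

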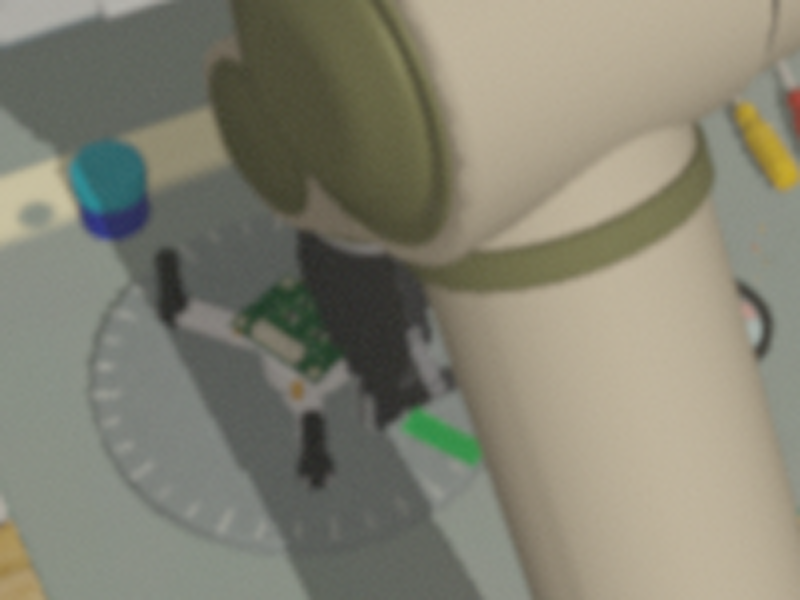

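View pics/top2.png

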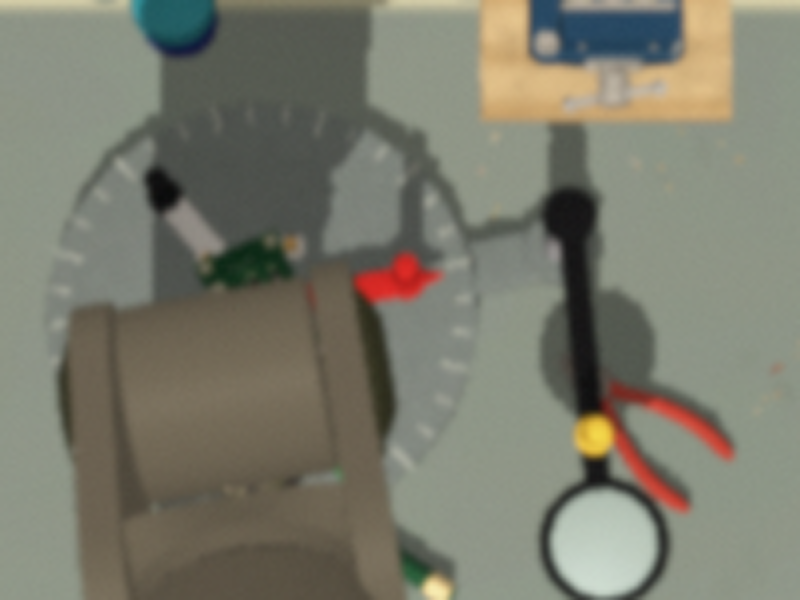

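Scene2: shut fingertips at crop (390,425) right of black post c at (313,440), gap ~20 mm, clear of the board; top2: the arm hides post c, red arm at (400,280) unmoved. Pushing clockwise on an arc.

Request:
jog_arm --dr '[[0, 0, 0.0524], [0, 0, 0.0524], [0, 0, 0.0524], [0, 0, 0.0524], [0, 0, 0.0524], [0, 0, 0.0524], [0, 0, 0.0524], [0, 0, 0.0524], [0, 0, 0.0524], [0, 0, 0.0524]]' --slide '[[0, -0.0045, 0], [0.0001, -0.0045, 0], [0.0001, -0.0045, 0], [0.0001, -0.0045, 0], [0.0001, -0.0045, 0], [0.0001, -0.0045, 0], [0.0001, -0.0045, 0], [0.0001, -0.0045, 0], [0.0001, -0.0045, 0], [0.0001, -0.0045, 0]]' --gripper '[-1, -1, -1, -1, -1, -1, -1, -1, -1, -1]'

```text
time_s: 5.3
position: [0.4756, 0.2465, 0.0733]
tool_rot: [[0.913, -0.408, 0.002], [-0.408, -0.913, -0.0], [0.002, -0.001, -1.0]]
ft_force: [0.6, -2.1, 0.2]
grip_width: 0.0003
```

```bash
python3 look.py 3; python3 -c "
from rig import observe
import numpy as np
p=observe()['position'][:2]-np.array([.5535,.212]);print(np.hypot(*p),np.degrees(np.arctan2(p[1],p[0])))"
```

```text
5.3 pos [0.47557896 0.24654572 0.07328594] -y ang 65.9 F [ 0.56 -2.09  0.22] q [14.7 31.  90.4 -0.  58.5 38.9] 0.0003483240773483997 0.011
0.08536410379195215 155.89744592162356
```

View pics/scene3.png

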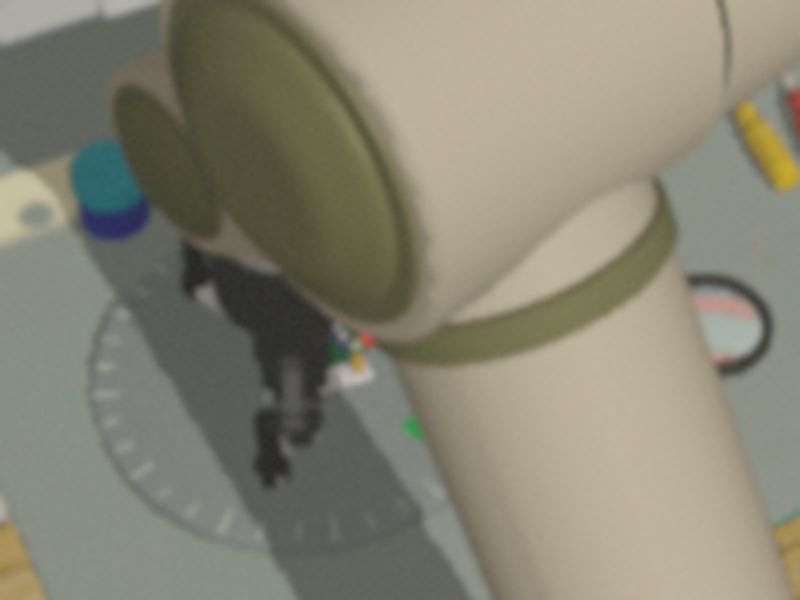

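View pics/top3.png

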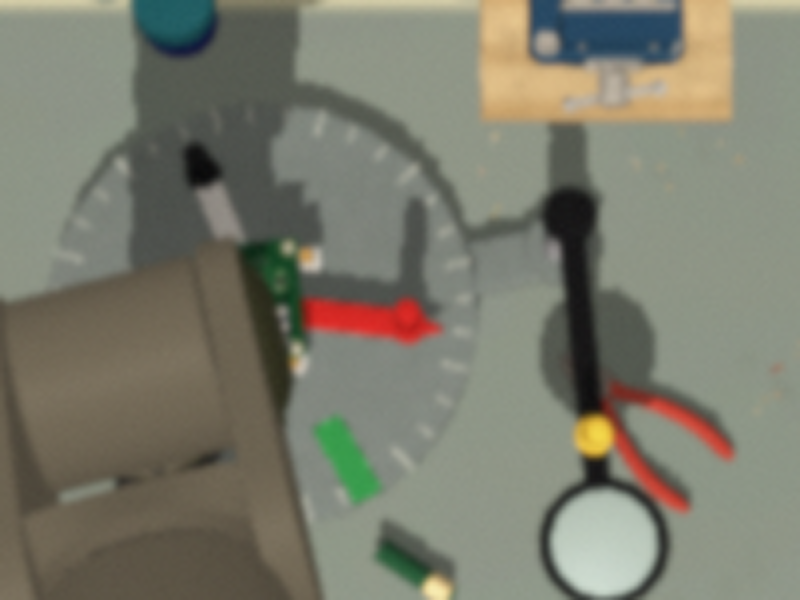

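Top3: the red arm has turned clockwise to tip (440,327), magnifier untouched. Continuing.

Request:
jog_arm --dr '[[0, 0, 0.0524], [0, 0, 0.0524], [0, 0, 0.0524], [0, 0, 0.0524], [0, 0, 0.0524], [0, 0, 0.0524], [0, 0, 0.0524], [0, 0, 0.0524], [0, 0, 0.0524], [0, 0, 0.0524]]' --slide '[[0.0001, -0.0045, 0], [0.0001, -0.0045, 0], [0.0001, -0.0045, 0], [0.0001, -0.0045, 0], [0.0001, -0.0045, 0], [0.0001, -0.0045, 0], [0.0001, -0.0045, 0], [0.0001, -0.0045, 0], [0.0001, -0.0045, 0], [0.0001, -0.0045, 0]]' --gripper '[-1, -1, -1, -1, -1, -1, -1, -1, -1, -1]'

```text
time_s: 6.4
position: [0.503, 0.281, 0.0729]
tool_rot: [[0.587, -0.809, 0.0], [-0.809, -0.587, -0.0], [0.0, -0.0, -1.0]]
ft_force: [-0.2, -1.5, 0.1]
grip_width: 0.0002
```

```bash
python3 look.py 4; cat > ang.py <<'E'
import sys
from h import *
C=np.array([.5535,.212])
from rig import observe
p=observe()['position'][:2]-C;print("finger",np.hypot(*p),np.degrees(np.arctan2(p[1],p[0])))
d=dict(np.load(f"top{sys.argv[1]}.npz"))
# rotation of red blob: axis through centre: mean dir of red pixels on arm top plane (exclude post by using radial 35..70)
b=max(blobs(d,(0,150,90),(8,255,255),(205,110,345,300)),key=lambda b:b[1][4])
q=np.array([pt(d,*p,.036)[:2] for p in b[2]])-C
r=np.hypot(*q.T);
for lo,hi in((.03,.055),(.055,.072),(.093,.12)):
    m=q[(r>lo)&(r<hi)]
    if len(m): v=m.mean(0); print(lo,hi,len(m),"red ang",np.degrees(np.arctan2(v[1],v[0])).round(2))
print("bar", [np.degrees(np.arctan2(*(pt(d,*x[0],.0196)[:2]-C)[::-1])).round(2) for x in blobs(d,(50,120,60),(80,255,255),(275,225,330,265),60)])
E
python3 ang.py 0; python3 ang.py 4
```

```text
6.4 pos [0.50303953 0.28099258 0.07290561] -y ang 35.97 F [-0.25 -1.51  0.07] q [17.4 34.2 83.6 -0.  62.2 71.5] 0.00016331703150914052 0.011
finger 0.08556146288749346 125.91626716778006
0.03 0.055 81 red ang -81.73
0.055 0.072 56 red ang -81.06
0.093 0.12 9 red ang -80.25
bar [np.float64(-150.47)]
finger 0.08556146288749346 125.91626716778006
0.03 0.055 80 red ang -129.22
0.055 0.072 53 red ang -128.18
0.093 0.12 15 red ang -128.79
bar [np.float64(-150.47)]
```

View pics/top4.png

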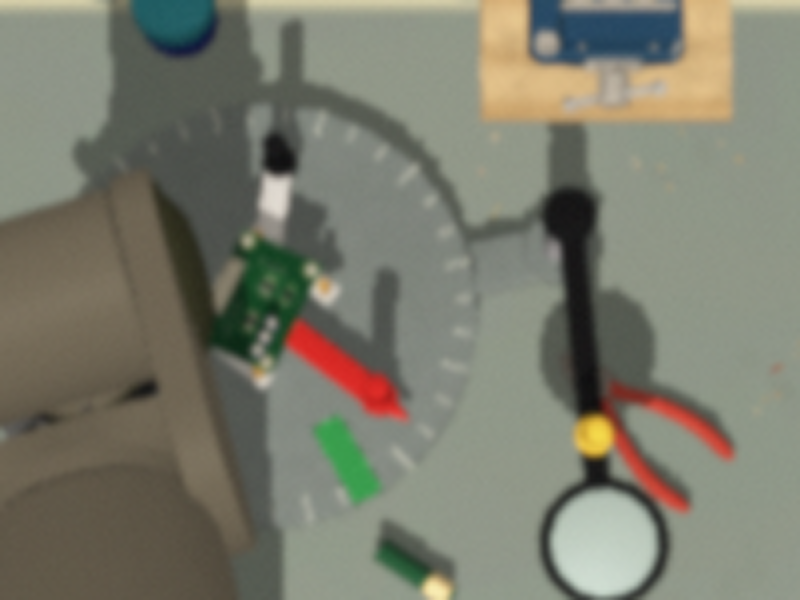

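Top4: red tip at (405,417), about 22° short of the bar (centre (347,460)). Seven rows of 3° more.

Request:
jog_arm --dr '[[0, 0, 0.0524], [0, 0, 0.0524], [0, 0, 0.0524], [0, 0, 0.0524], [0, 0, 0.0524], [0, 0, 0.0524], [0, 0, 0.0349], [0, 0, 0.0175], [0, 0, 0], [0, 0, 0]]' --slide '[[0.0001, -0.0045, 0], [0.0001, -0.0045, 0], [0.0001, -0.0045, 0], [0.0001, -0.0045, 0], [0.0001, -0.0045, 0], [0.0001, -0.0045, 0], [0.0001, -0.003, 0], [0, -0.0015, 0], [0, 0, 0], [0, 0, 0]]' --gripper '[-1, -1, -1, -1, -1, -1, -1, -1, -1, -1]'

```text
time_s: 7.5
position: [0.5311, 0.2948, 0.0725]
tool_rot: [[0.26, -0.966, 0.0], [-0.966, -0.26, 0.0], [-0.0, -0.0, -1.0]]
ft_force: [-0.4, -0.6, 0.1]
grip_width: 0.0005
```

```bash
python3 look.py 5; python3 ang.py 5
```

```text
7.5 pos [0.53112819 0.29480731 0.07246787] -y ang 15.09 F [-0.42 -0.55  0.14] q [17.9 36.8 78.2  0.  65.  92.8] 0.000479260067827837 0.011
finger 0.08581668503455836 105.1201994849648
0.03 0.055 77 red ang -149.23
0.055 0.072 51 red ang -148.8
0.093 0.12 18 red ang -148.66
bar []
```

View pics/top5.png

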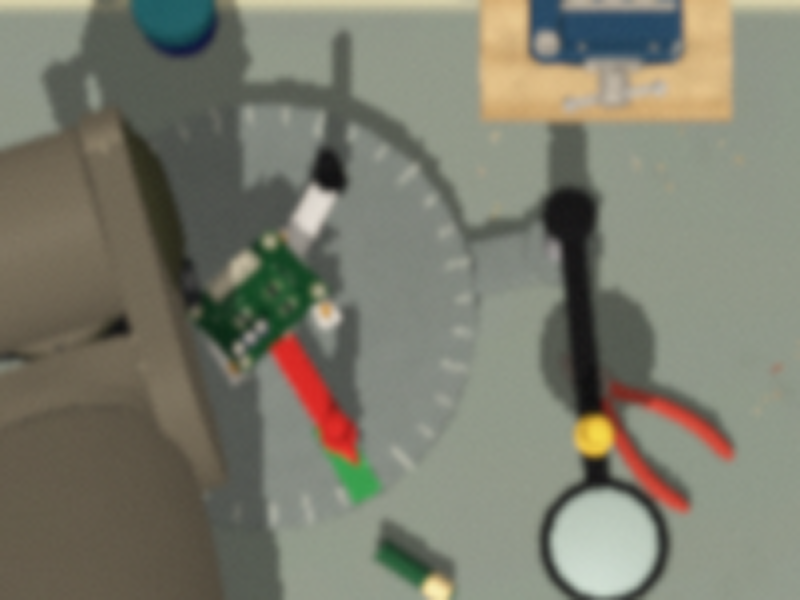

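Top5: red tip at (357,462), on the bar's near side, about 1.5° short. Small nudge, then back off.

Request:
jog_arm --dr '[[0, 0, 0.013], [0, 0, 0.013], [0, 0, 0], [0, 0, 0], [0, 0, 0], [0, 0, 0], [0, 0, 0], [0, 0, 0], [0, 0, 0], [0, 0, 0]]' --slide '[[0, -0.0011, 0], [0, -0.0011, 0], [0, 0, 0], [0, 0, 0], [0, 0, 0], [0, 0.002, 0], [0, 0.004, 0], [0, 0.006, 0], [0, 0.008, 0], [0, 0.008, 0]]' --gripper '[-1, -1, -1, -1, -1, -1, -1, -1, -1, -1]'

```text
time_s: 8.6
position: [0.5052, 0.2886, 0.0723]
tool_rot: [[0.234, -0.972, -0.0], [-0.972, -0.234, -0.0], [-0.0, 0.0, -1.0]]
ft_force: [-0.4, -0.3, 0.2]
grip_width: 0.0001
```

Request:
jog_arm --dr '[[0, 0, 0], [0, 0, 0], [0, 0, 0], [0, 0, 0], [0, 0, 0], [0, 0, 0], [0, 0, 0], [0, 0, 0], [0, 0, 0], [0, 0, 0]]' --slide '[[0, 0, -0.01], [0, 0, -0.02], [0, 0, -0.025], [0, 0, -0.025], [0, 0, -0.025], [0, 0, -0.025], [0, 0, -0.02], [0, 0, -0.02], [0, 0, 0], [0, 0, 0]]' --gripper '[-1, -1, -1, -1, -1, -1, -1, -1, -1, -1]'

```text
time_s: 9.6
position: [0.5059, 0.2887, 0.2424]
tool_rot: [[0.234, -0.972, 0.0], [-0.972, -0.234, 0.0], [-0.0, -0.0, -1.0]]
ft_force: [-0.7, 0.9, -0.4]
grip_width: -0.0001
```

```bash
python3 look.py 6; python3 ang.py 6
```

```text
9.6 pos [0.50591058 0.28874745 0.24235154] -y ang 13.52 F [-0.65  0.92 -0.45] q [18.1 25.1 69.  -0.  85.9 94.6] -7.918471289528396e-05 0.011
finger 0.09033281412956498 121.94582062911402
0.03 0.055 78 red ang -151.02
0.055 0.072 51 red ang -150.42
0.093 0.12 16 red ang -149.98
bar []
```

View pics/top6.png

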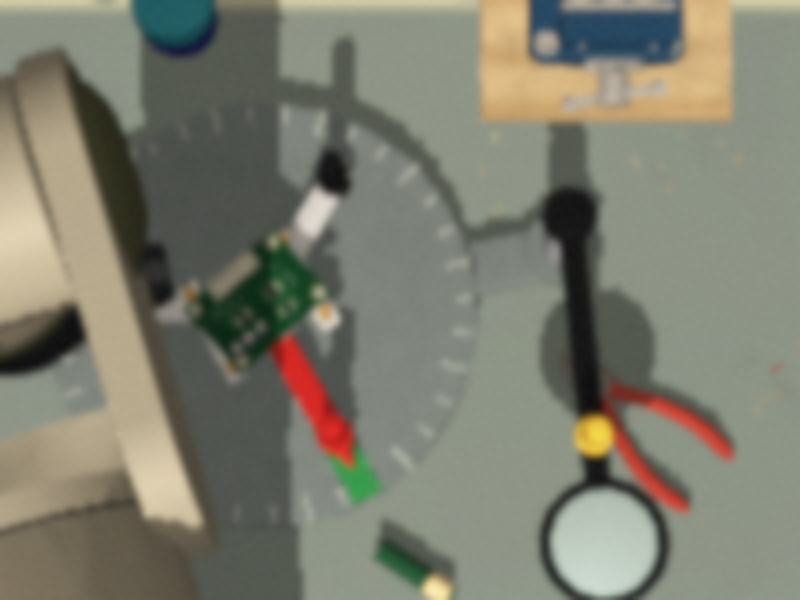

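View pics/scene6.png

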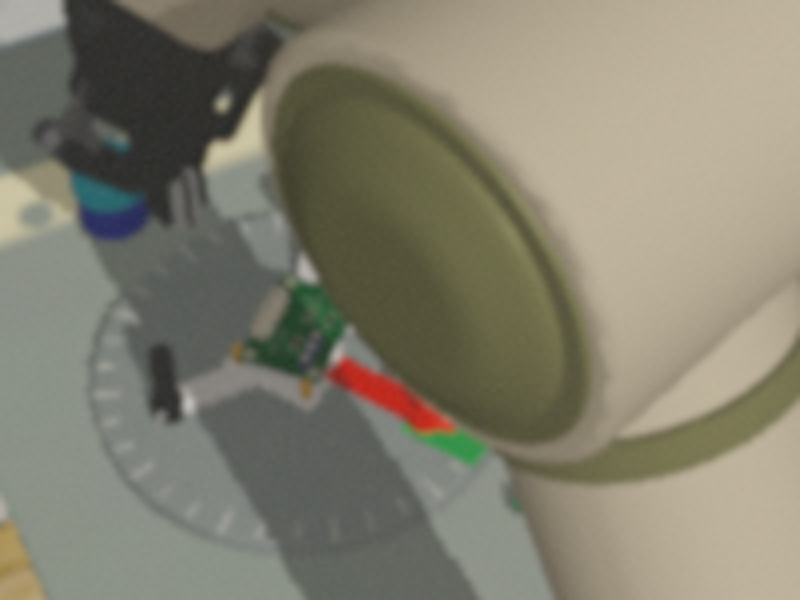

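Request:
jog_arm --dr '[[0, 0, 0], [0, 0, 0], [0, 0, 0], [0, 0, 0], [0, 0, 0], [0, 0, 0], [0, 0, 0], [0, 0, 0], [0, 0, 0], [0, 0, 0]]' --slide '[[0.028, 0.0094, 0], [0.028, 0.0094, 0], [0.028, 0.0094, 0], [0.028, 0.0094, 0], [0.028, 0.0094, 0], [0.028, 0.0094, 0], [0.028, 0.0094, 0], [0.028, 0.0094, 0], [0.028, 0.0094, 0], [0.028, 0.0094, 0]]' --gripper '[-1, -1, -1, -1, -1, -1, -1, -1, -1, -1]'

```text
time_s: 10.7
position: [0.4796, -0.0065, 0.2415]
tool_rot: [[0.234, -0.972, -0.002], [-0.972, -0.234, 0.0], [-0.001, 0.002, -1.0]]
ft_force: [-0.1, -0.9, 0.1]
grip_width: 0.0
```

Request:
jog_arm --dr '[[0, 0, -0.145], [0, 0, -0.145], [0, 0, -0.145], [0, 0, -0.145], [0, 0, -0.145], [0, 0, -0.145], [0, 0, -0.145], [0, 0, -0.145], [0, 0, -0.145], [0, 0, -0.145]]' --slide '[[0, 0, 0], [0, 0, 0], [0, 0, 0], [0, 0, 0], [0, 0, 0], [0, 0, 0], [0, 0, 0], [0, 0, 0], [0, 0, 0], [0, 0, 0]]' --gripper '[-1, -1, -1, -1, -1, -1, -1, -1, -1, -1]'

```text
time_s: 11.7
position: [0.4798, -0.0053, 0.2414]
tool_rot: [[0.993, 0.121, -0.002], [0.121, -0.993, 0.001], [-0.002, -0.001, -1.0]]
ft_force: [-0.4, -0.3, 0.7]
grip_width: -0.0002
```

```bash
python3 look.py 7; python3 - <<'E'
from h import *
d=dict(np.load("scene6.npz"))
for z in(.2314,.2184): p=proj(d,[.5059,.2887,z])[0]; print("s6 crop",(p-[200,150])*4+1.5)
d=dict(np.load("scene2.npz"))
for z in(.0606,.0476): p=proj(d,[.4682,.2025,z])[0]; print("s2 crop",(p-[200,150])*4+1.5)
t=dict(np.load("top7.npz"));s=dict(np.load("scene7.npz"))
for n,d in(("top",t),("scene",s)):
  for b in blobs(d,(18,150,120),(32,255,255),(330,180,380,260)): print(n,b[0],b[1],pt(d,*b[0],.134 if n=="top" else .12))
E
```

```text
11.7 pos [ 0.47980246 -0.00534039  0.2414033 ] -y ang 96.94 F [-0.39 -0.26  0.66] q [-14.8  14.8  85.    0.   80.3 -21.8] -0.0001790248155637537 0.011
s6 crop [180.67726139 217.54383723]
s6 crop [183.12851292 235.30105205]
s2 crop [380.11351237 417.63148001]
s2 crop [380.56390977 431.54722844]
scene [362.16666667 210.5952381 ] [358 204   8  14  84] [0.46737204 0.03358542 0.12      ]
```

View pics/scene7.png

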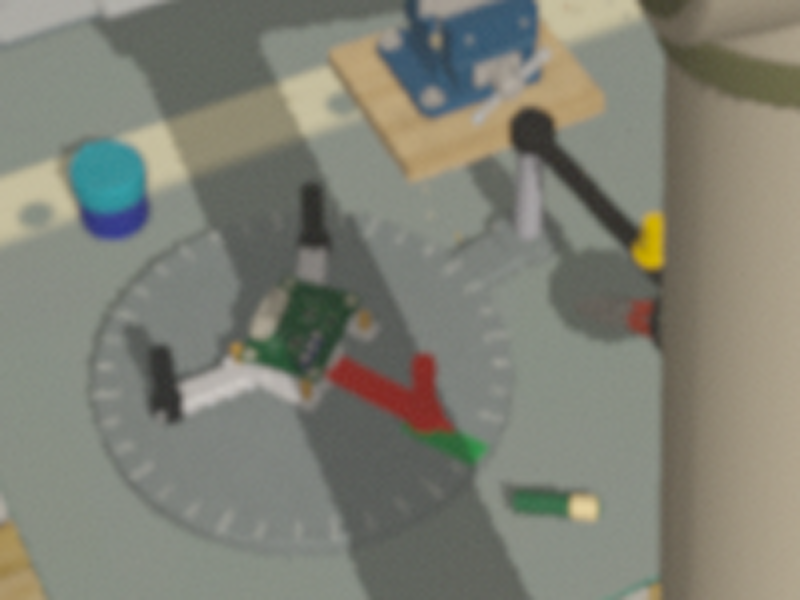

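View pics/top7.png

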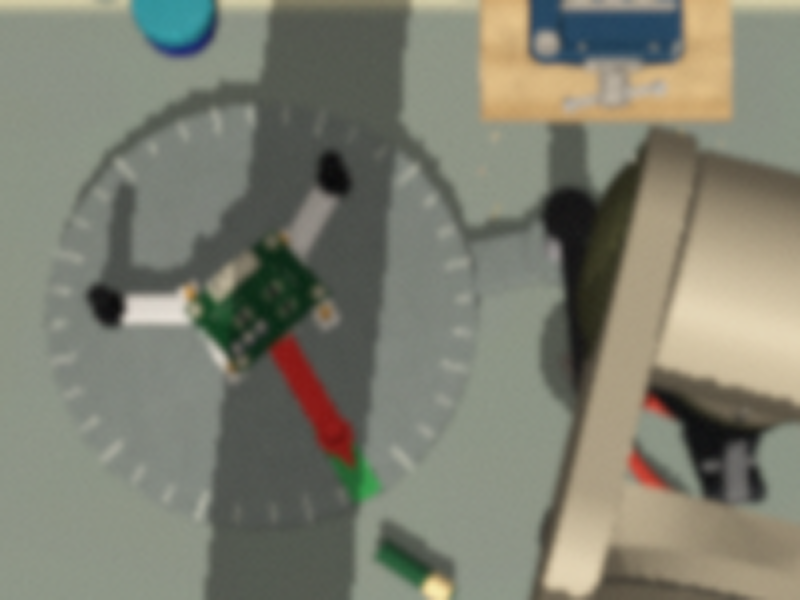

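Scene7/top7: turntable tip on the bar; jaws are beside the yellow post (scene crop (650,240)). Finish turning and descend to z≈0.131.

Request:
jog_arm --dr '[[0, 0, -0.14], [0, 0, -0.14], [0, 0, 0], [0, 0, 0], [0, 0, 0], [0, 0, 0], [0, 0, 0], [0, 0, 0], [0, 0, 0], [0, 0, 0]]' --slide '[[0, 0, 0], [0, 0, 0], [0, 0, 0.01], [0, 0, 0.02], [0, 0, 0.02], [0, 0, 0.02], [0, 0, 0.02], [0, 0, 0.01], [0, 0, 0.01], [0, 0, 0]]' --gripper '[-1, -1, -1, -1, -1, -1, -1, -1, -1, -1]'

```text
time_s: 12.8
position: [0.4797, -0.0053, 0.1313]
tool_rot: [[0.924, 0.383, -0.002], [0.383, -0.924, 0.001], [-0.002, -0.001, -1.0]]
ft_force: [-0.3, -0.0, 0.7]
grip_width: -0.0001
```

```bash
python3 look.py 8; python3 - <<'E'
from h import *
s=dict(np.load("scene8.npz")); crop(s,330,150,430,250,6,"pics/s8b.png")
t=dict(np.load("top8.npz")); crop(t,320,180,420,300,5,"pics/t8b.png")
E
```

```text
12.8 pos [ 0.47974325 -0.00530796  0.13130973] -y ang 112.53 F [-0.26 -0.02  0.69] q [-14.8  21.8  95.1   0.   63.1 -37.3] -6.30912338404877e-05 0.011
```

View pics/s8b.png

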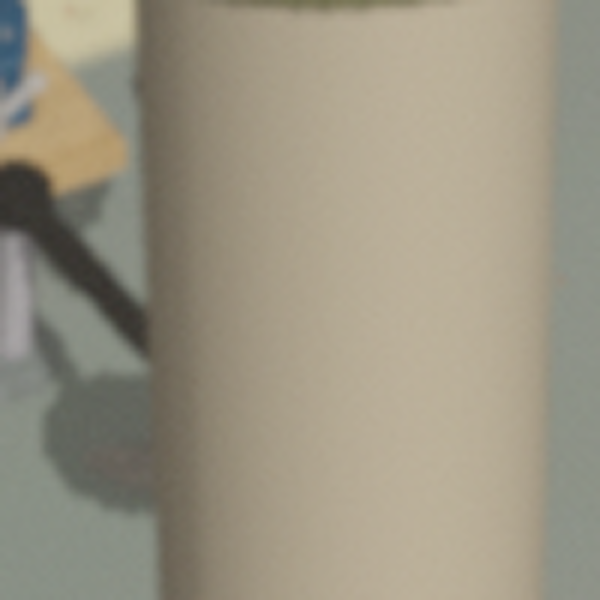

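View pics/t8b.png

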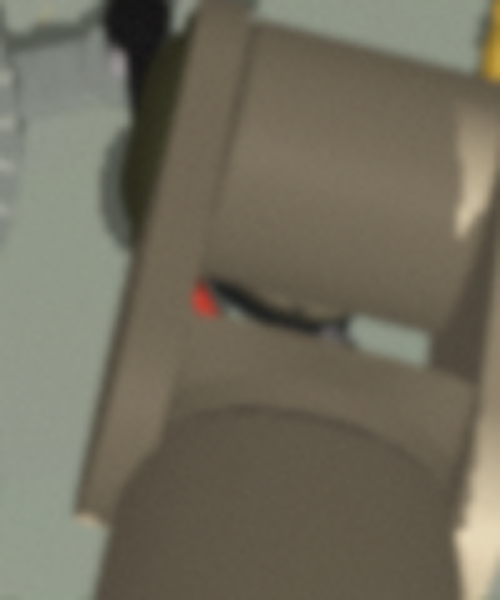

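Views are hidden by the arm, but the magnifier's arm is unmoved. Start the arc push (radius ~119 mm, 3°/row).

Request:
jog_arm --dr '[[0, 0, 0.0524], [0, 0, 0.0524], [0, 0, 0.0524], [0, 0, 0.0524], [0, 0, 0.0524], [0, 0, 0.0524], [0, 0, 0.0524], [0, 0, 0.0524], [0, 0, 0.0524], [0, 0, 0.0524]]' --slide '[[0.0002, -0.0062, 0], [0.0002, -0.0062, 0], [0.0002, -0.0062, 0], [0.0002, -0.0062, 0], [0.0002, -0.0062, 0], [0.0002, -0.0062, 0], [0.0002, -0.0062, 0], [0.0002, -0.0062, 0], [0.0002, -0.0062, 0], [0.0002, -0.0062, 0]]' --gripper '[-1, -1, -1, -1, -1, -1, -1, -1, -1, -1]'

```text
time_s: 13.9
position: [0.4727, 0.0556, 0.1332]
tool_rot: [[0.991, -0.131, 0.002], [-0.131, -0.991, -0.0], [0.002, 0.0, -1.0]]
ft_force: [-0.9, -0.6, 0.4]
grip_width: 0.0001
```

```bash
python3 look.py 9; cat > fm.py <<'E'
from rig import observe
import numpy as np
p=observe()['position'][:2]-np.array([.590,.041]);print("finger about pivot",np.hypot(*p),np.degrees(np.arctan2(p[1],p[0]))%360)
E
python3 fm.py
```

```text
13.9 pos [0.4727417  0.05555919 0.1331776 ] -y ang 82.45 F [-0.9  -0.62  0.39] q [-7.6 21.3 95.7 -0.  62.9 -0. ] 0.00011624295416503259 0.011
finger about pivot 0.1181881764581031 172.79105774063748
```

View pics/scene9.png

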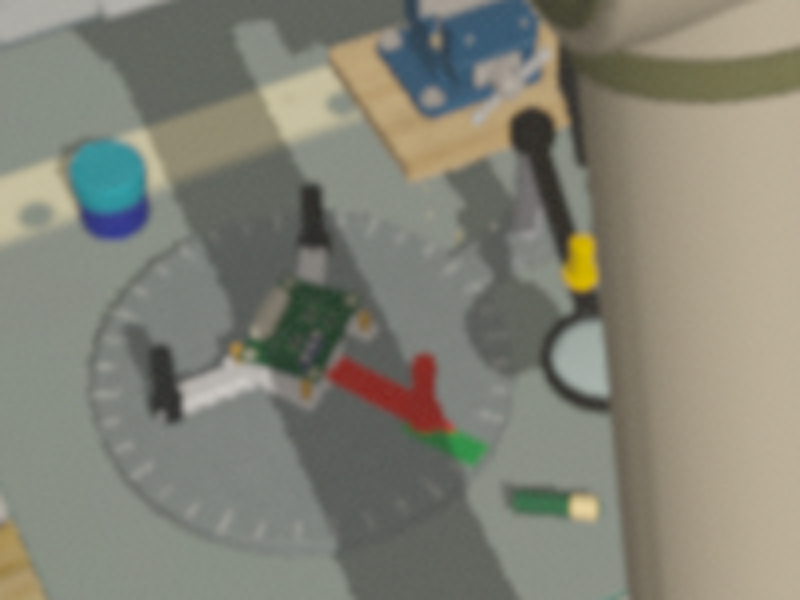

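View pics/top9.png

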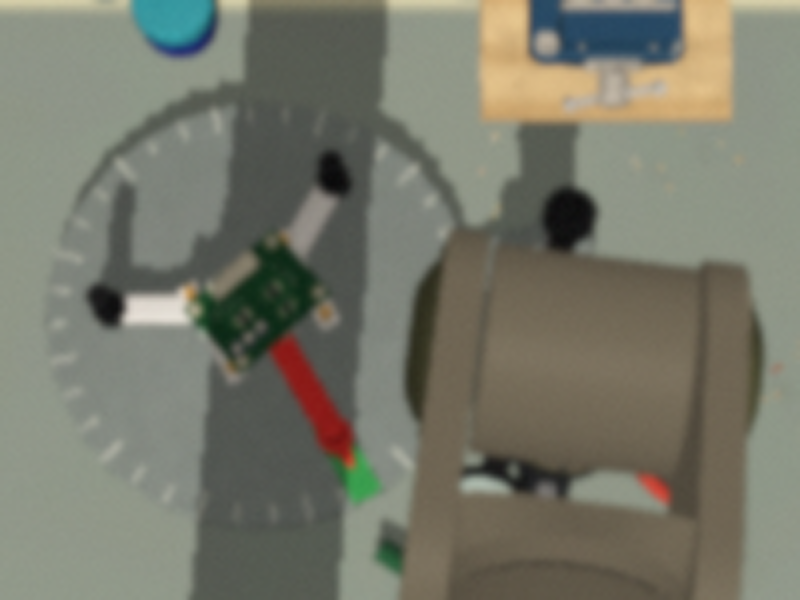

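Scene9: the yellow post has moved to crop (580,262), with the turntable undisturbed. Continue.

Request:
jog_arm --dr '[[0, 0, 0.0524], [0, 0, 0.0524], [0, 0, 0.0524], [0, 0, 0.0524], [0, 0, 0.0524], [0, 0, 0.0524], [0, 0, 0.0524], [0, 0, 0.0524], [0, 0, 0.0524], [0, 0, 0.0524]]' --slide '[[0.0001, -0.0062, 0], [0.0001, -0.0062, 0], [0.0001, -0.0062, 0], [0.0001, -0.0062, 0], [0.0001, -0.0062, 0], [0.0001, -0.0062, 0], [0.0001, -0.0062, 0], [0.0001, -0.0062, 0], [0.0001, -0.0062, 0], [0.0001, -0.0062, 0]]' --gripper '[-1, -1, -1, -1, -1, -1, -1, -1, -1, -1]'

```text
time_s: 15.0
position: [0.4956, 0.1122, 0.1329]
tool_rot: [[0.794, -0.608, 0.001], [-0.608, -0.794, -0.0], [0.001, -0.0, -1.0]]
ft_force: [0.7, -1.4, 0.1]
grip_width: 0.0002
```

```bash
python3 look.py 10;python3 fm.py; cat > ym.py <<'E'
import sys
from h import *
for n in("top","scene"):
    d=dict(np.load(f"{n}{sys.argv[1]}.npz"))
    for b in blobs(d,(18,150,100),(32,255,255),(250,170,380,260),20):
        q=b[2]; P=np.array([.590,.041]); 
        z=.134 if n=="top" else .121
        x=pt(d,*b[0],z)[:2]; g=x-P; print(n,"yellow",b[0].round(1),b[1][4],x.round(4),"r",np.hypot(*g).round(4),"ang",np.degrees(np.arctan2(g[1],g[0])).round(1)%360)
E
python3 ym.py 0;python3 ym.py 9;python3 ym.py 10
```

```text
15.0 pos [0.49559493 0.11215037 0.13288446] -y ang 52.53 F [ 0.68 -1.39  0.13] q [-0.6 24.1 90.8 -0.  65.  36.9] 0.00016201633492721478 0.011
finger about pivot 0.11831670456557858 142.85579293505094
top yellow [353.  238.4] 82 [0.4681 0.032 ] r 0.1222 ang 184.2
scene yellow [362.5 210.4] 102 [0.4668 0.033 ] r 0.1235 ang 183.7
scene yellow [344.7 215.5] 99 [0.4719 0.0761] r 0.1232 ang 163.4
scene yellow [317.2 215. ] 80 [0.5009 0.1297] r 0.1258 ang 135.1
```

View pics/scene10.png

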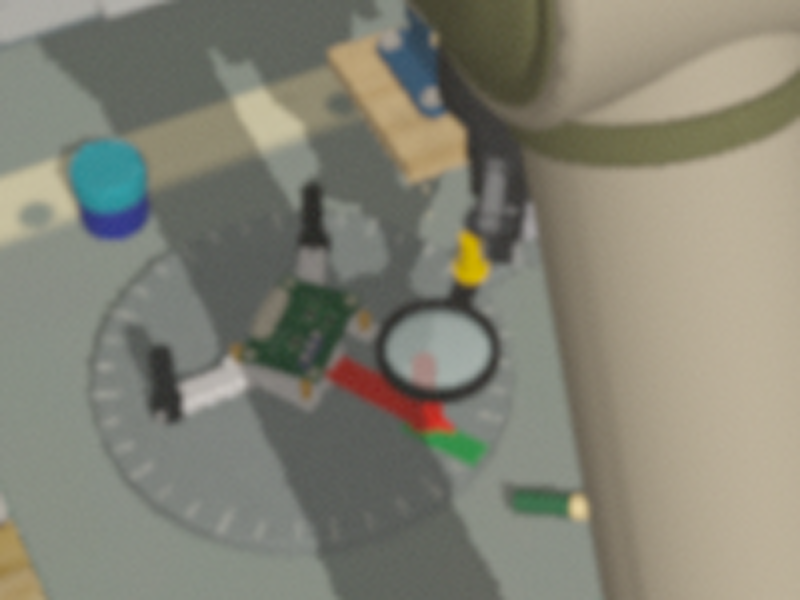

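Scene10: yellow post at crop (470,262) with fingers just behind, lens nearing the board. About 32° to go; take 24° now.

Request:
jog_arm --dr '[[0, 0, 0.0524], [0, 0, 0.0524], [0, 0, 0.0524], [0, 0, 0.0524], [0, 0, 0.0524], [0, 0, 0.0524], [0, 0, 0.0524], [0, 0, 0.0349], [0, 0, 0.0175], [0, 0, 0]]' --slide '[[0.0001, -0.0062, 0], [0.0001, -0.0062, 0], [0.0001, -0.0062, 0], [0.0001, -0.0062, 0], [0.0001, -0.0062, 0], [0.0001, -0.0062, 0], [0.0001, -0.0062, 0], [0.0001, -0.0041, 0], [0, -0.0021, 0], [0, 0, 0]]' --gripper '[-1, -1, -1, -1, -1, -1, -1, -1, -1, -1]'

```text
time_s: 16.1
position: [0.5324, 0.1445, 0.1325]
tool_rot: [[0.479, -0.878, 0.0], [-0.878, -0.479, -0.0], [0.0, -0.0, -1.0]]
ft_force: [-0.1, 0.3, -0.5]
grip_width: -0.0001
```

```bash
python3 look.py 11;python3 fm.py; python3 ym.py 11
```

```text
16.1 pos [0.53237845 0.14448991 0.1324762 ] -y ang 28.65 F [-0.07  0.26 -0.51] q [ 2.9 27.9 83.9 -0.  68.2 64.2] -8.256012803048965e-05 0.011
finger about pivot 0.11856014070461524 119.18754510305241
scene yellow [297.8 208.4] 50 [0.538  0.1594] r 0.1293 ang 113.7
```

View pics/scene11.png

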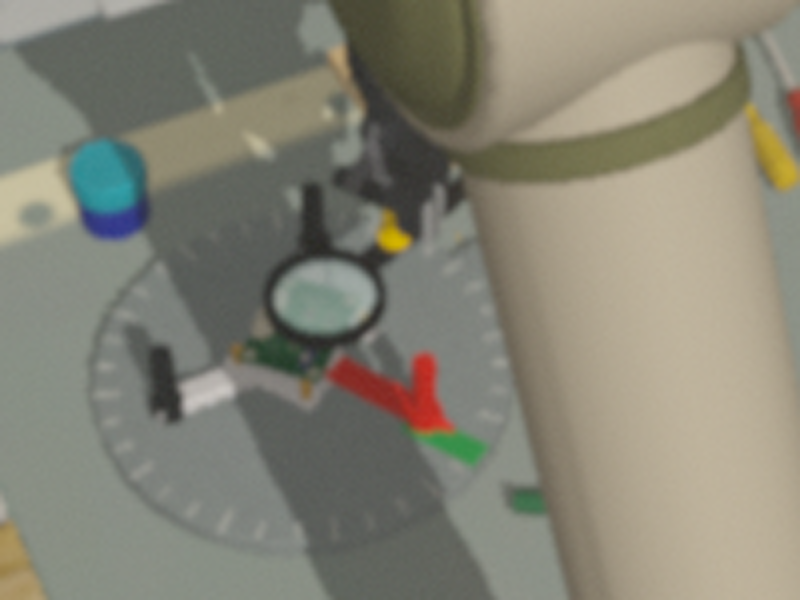

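View pics/top11.png

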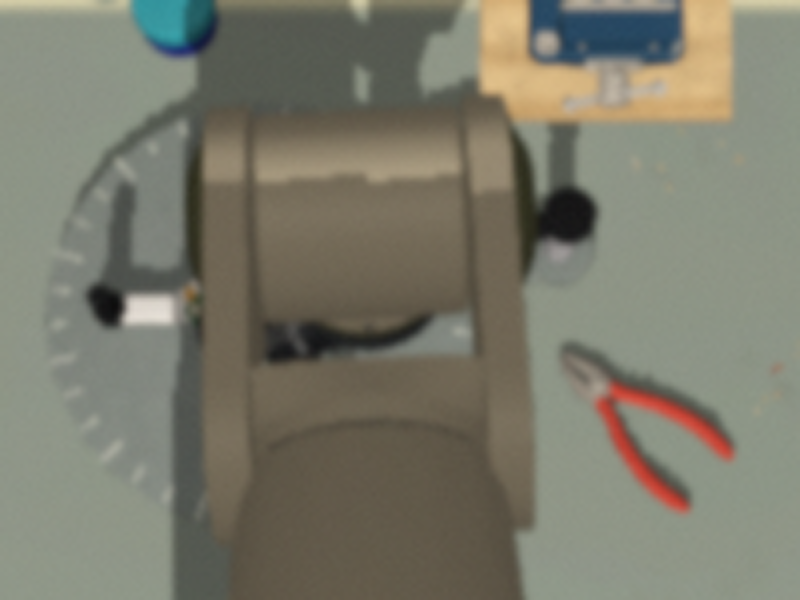

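Scene11: lens ring centre at crop (325,299), short of home; yellow post (395,235). Cutters unmoved. Slow 5° more.

Request:
jog_arm --dr '[[0, 0, 0.0175], [0, 0, 0.0175], [0, 0, 0.0175], [0, 0, 0.0175], [0, 0, 0.0175], [0, 0, 0], [0, 0, 0], [0, 0, 0], [0, 0, 0], [0, 0, 0]]' --slide '[[0, -0.0021, 0], [0, -0.0021, 0], [0, -0.0021, 0], [0, -0.0021, 0], [0, -0.0021, 0], [0, 0, 0], [0, 0, 0], [0, 0, 0], [0, 0, 0], [0, 0, 0]]' --gripper '[-1, -1, -1, -1, -1, -1, -1, -1, -1, -1]'

```text
time_s: 17.2
position: [0.5416, 0.1494, 0.1323]
tool_rot: [[0.4, -0.917, 0.0], [-0.917, -0.4, 0.0], [-0.0, -0.0, -1.0]]
ft_force: [-0.5, -0.7, -0.3]
grip_width: 0.0001
```

```bash
python3 look.py 12;python3 fm.py; cat > lens.py <<'E'
import sys
from h import *
P=np.array([.590,.041])
d=dict(np.load(f"scene{sys.argv[1]}.npz")); crop(d,240,180,340,260,8,f"pics/l{sys.argv[1]}.png")
E
python3 lens.py 12
```

```text
17.2 pos [0.54163904 0.14939308 0.1323428 ] -y ang 23.57 F [-0.53 -0.68 -0.32] q [ 3.3 28.8 82.2  0.  69.  69.8] 0.00012378130298724963 0.011
finger about pivot 0.11869164829315036 114.04508129108181
```

View pics/l12.png

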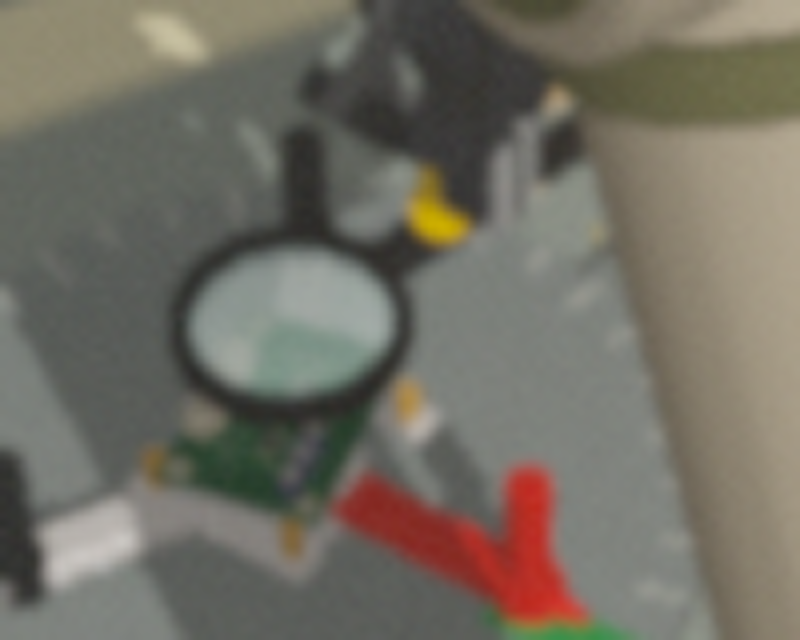

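```bash
python3 - <<'E'
from h import *
d=dict(np.load("scene12.npz")); x=pt(d,240+291.5/8-.5,180+324.5/8-.5,.101); P=np.array([.590,.041])
g=x[:2]-P; print(x,np.hypot(*g),np.degrees(np.arctan2(g[1],g[0])))
d=dict(np.load("scene0.npz")); x=pt(d,210+672.5/4-.5,160+286.5/4-.5,.101); g=x[:2]-P; print(x,np.hypot(*g),np.degrees(np.arctan2(g[1],g[0]))%360)
g=np.array([.5535,.212])-P;print(np.hypot(*g),np.degrees(np.arctan2(g[1],g[0])))
E
```

```text
[0.54488649 0.2109191  0.101     ] 0.1758059387912975 104.86898809669158
[0.41354989 0.02447463 0.101     ] 0.1772222562287621 185.35040900603298
0.1748520803422138 102.04898454469802
```

Lens12: ring centre (291,324) gives a bearing of 104.9° against 102° for home. Creep on, watching the force.

Request:
jog_arm --dr '[[0, 0, 0.0087], [0, 0, 0], [0, 0, 0.0087], [0, 0, 0], [0, 0, 0.0087], [0, 0, 0], [0, 0, 0], [0, 0, 0], [0, 0, 0], [0, 0, 0]]' --slide '[[0, -0.001, 0], [0, 0, 0], [0, -0.001, 0], [0, 0, 0], [0, -0.001, 0], [0, 0, 0], [0, 0, 0], [0, 0, 0], [0, 0, 0], [0, 0, 0]]' --gripper '[-1, -1, -1, -1, -1, -1, -1, -1, -1, -1]'

```text
time_s: 18.3
position: [0.5445, 0.1506, 0.1323]
tool_rot: [[0.376, -0.927, 0.0], [-0.927, -0.376, 0.0], [0.0, -0.0, -1.0]]
ft_force: [0.4, -0.2, -0.5]
grip_width: -0.0006
```

Request:
jog_arm --dr '[[0, 0, 0.0087], [0, 0, 0], [0, 0, 0], [0, 0, 0], [0, 0, 0], [0, 0, 0], [0, 0, 0], [0, 0, 0], [0, 0, 0], [0, 0, 0]]' --slide '[[0, -0.001, 0], [0, 0, 0], [0, 0, 0], [0, 0, 0], [0, 0, 0], [0, 0, 0], [0, 0, 0], [0, 0, 0], [0, 0, 0], [0, 0, 0]]' --gripper '[-1, -1, -1, -1, -1, -1, -1, -1, -1, -1]'

```text
time_s: 19.3
position: [0.5453, 0.151, 0.1323]
tool_rot: [[0.368, -0.93, -0.0], [-0.93, -0.368, 0.0], [-0.0, 0.0, -1.0]]
ft_force: [0.2, 0.4, 0.7]
grip_width: -0.0004
```

```bash
python3 look.py 13;python3 fm.py; python3 lens.py 13
```

```text
19.3 pos [0.54533847 0.15095902 0.13231666] -y ang 21.57 F [0.16 0.39 0.72] q [ 3.5 29.2 81.5  0.  69.3 71.9] -0.0003558353295657025 0.011
finger about pivot 0.118674840403076 112.11391678492019
```

View pics/l13.png

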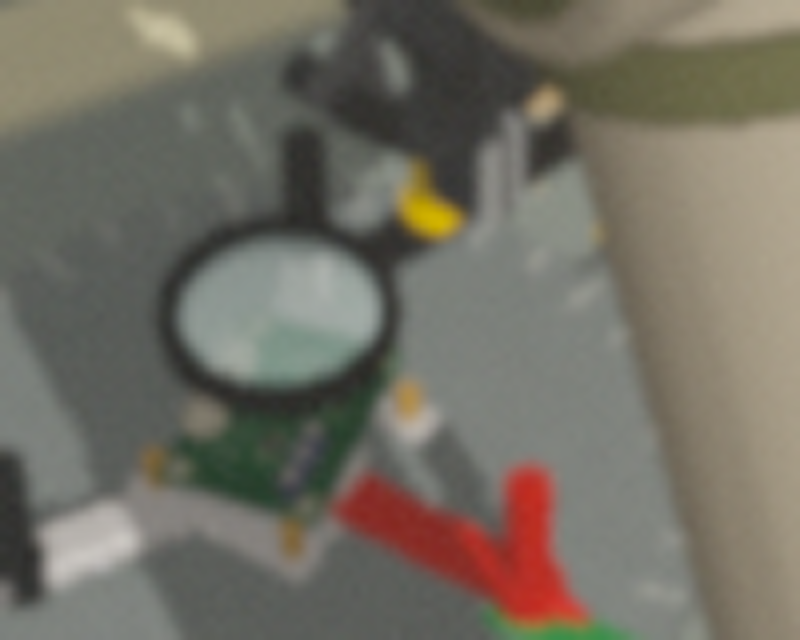

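Still moving freely (no force). Ring centre now (280,313). Continue 1 mm at a time.

Request:
jog_arm --dr '[[0, 0, 0.0087], [0, 0, 0], [0, 0, 0], [0, 0, 0], [0, 0, 0], [0, 0, 0], [0, 0, 0], [0, 0, 0], [0, 0, 0], [0, 0, 0]]' --slide '[[0, -0.001, 0], [0, 0, 0], [0, 0, 0], [0, 0, 0], [0, 0, 0], [0, 0, 0], [0, 0, 0], [0, 0, 0], [0, 0, 0], [0, 0, 0]]' --gripper '[-1, -1, -1, -1, -1, -1, -1, -1, -1, -1]'

```text
time_s: 20.4
position: [0.5463, 0.1513, 0.1323]
tool_rot: [[0.36, -0.933, 0.0], [-0.933, -0.36, 0.0], [-0.0, -0.0, -1.0]]
ft_force: [-0.1, 0.4, 0.4]
grip_width: -0.0003
```

Request:
jog_arm --dr '[[0, 0, 0.0087], [0, 0, 0], [0, 0, 0], [0, 0, 0], [0, 0, 0], [0, 0, 0], [0, 0, 0], [0, 0, 0], [0, 0, 0], [0, 0, 0]]' --slide '[[0, -0.001, 0], [0, 0, 0], [0, 0, 0], [0, 0, 0], [0, 0, 0], [0, 0, 0], [0, 0, 0], [0, 0, 0], [0, 0, 0], [0, 0, 0]]' --gripper '[-1, -1, -1, -1, -1, -1, -1, -1, -1, -1]'

```text
time_s: 21.4
position: [0.5472, 0.1517, 0.1323]
tool_rot: [[0.351, -0.936, 0.0], [-0.936, -0.351, 0.0], [-0.0, -0.0, -1.0]]
ft_force: [-0.1, 0.8, 0.2]
grip_width: -0.0
```

```bash
python3 look.py 14;python3 fm.py; python3 lens.py 14
```

```text
21.4 pos [0.54721253 0.15167019 0.13232081] -y ang 20.57 F [-0.07  0.83  0.15] q [ 3.5 29.3 81.2  0.  69.5 73. ] -1.6680099595496888e-05 0.011
finger about pivot 0.11864628876225708 111.13134167111798
```

View pics/l14.png

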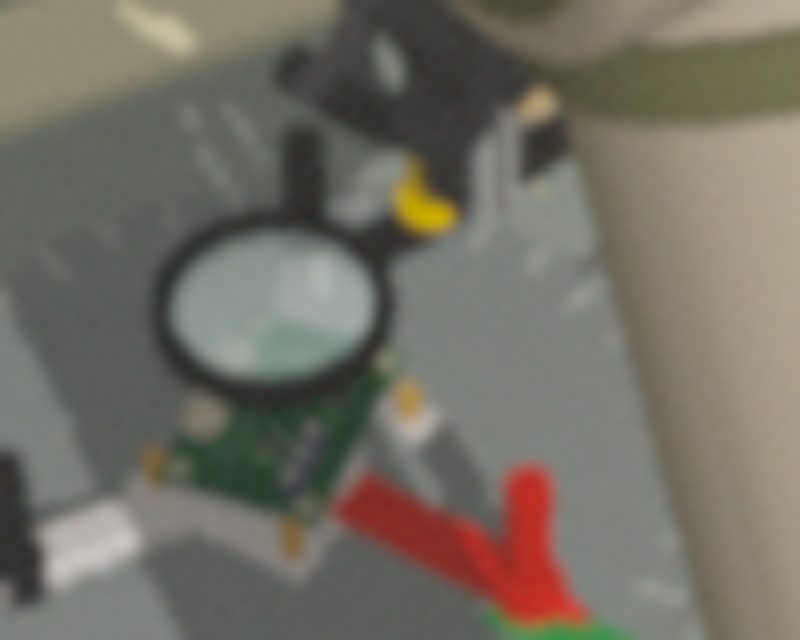

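Request:
jog_arm --dr '[[0, 0, 0.0087], [0, 0, 0], [0, 0, 0], [0, 0, 0], [0, 0, 0], [0, 0, 0], [0, 0, 0], [0, 0, 0], [0, 0, 0], [0, 0, 0]]' --slide '[[0, -0.001, 0], [0, 0, 0], [0, 0, 0], [0, 0, 0], [0, 0, 0], [0, 0, 0], [0, 0, 0], [0, 0, 0], [0, 0, 0], [0, 0, 0]]' --gripper '[-1, -1, -1, -1, -1, -1, -1, -1, -1, -1]'

```text
time_s: 22.5
position: [0.5475, 0.1519, 0.1322]
tool_rot: [[0.343, -0.939, -0.002], [-0.939, -0.343, -0.0], [-0.0, 0.002, -1.0]]
ft_force: [-4.4, -1.7, 2.3]
grip_width: 0.0002
```

The force rose to 5 N and motion stopped, so the arm is against its stop. Back off and lift away.

Request:
jog_arm --dr '[[0, 0, 0], [0, 0, 0], [0, 0, 0], [0, 0, 0], [0, 0, 0], [0, 0, 0], [0, 0, 0], [0, 0, 0], [0, 0, 0], [0, 0, 0]]' --slide '[[0, 0.001, 0], [0, 0.002, 0], [0, 0.004, 0], [0, 0.006, 0], [0, 0.006, -0.01], [0, 0, -0.02], [0, 0, -0.03], [0, 0, -0.03], [0, 0, -0.03], [0, 0, -0.03]]' --gripper '[-1, -1, -1, -1, -1, -1, -1, -1, -1, -1]'

```text
time_s: 23.5
position: [0.5297, 0.1454, 0.2845]
tool_rot: [[0.343, -0.939, 0.001], [-0.939, -0.343, 0.0], [0.0, -0.001, -1.0]]
ft_force: [0.3, -0.9, -0.2]
grip_width: 0.0001
```

Request:
jog_arm --dr '[[0, 0, 0], [0, 0, 0], [0, 0, 0], [0, 0, 0], [0, 0, 0], [0, 0, 0], [0, 0, 0], [0, 0, 0], [0, 0, 0], [0, 0, 0]]' --slide '[[0.035, 0.01, 0], [0.035, 0.01, 0], [0.035, 0.01, 0], [0.035, 0.01, 0], [0.035, 0.01, 0], [0.035, 0.01, 0], [0.035, 0.01, 0], [0.035, 0.01, 0], [0.035, 0.01, 0], [0, 0, 0]]' --gripper '[-1, -1, -1, -1, -1, -1, -1, -1, -1, -1]'

```text
time_s: 24.5
position: [0.5534, -0.185, 0.2824]
tool_rot: [[0.339, -0.941, 0.0], [-0.941, -0.339, -0.001], [0.001, 0.0, -1.0]]
ft_force: [-0.1, 0.8, 0.0]
grip_width: 0.0002
```

```bash
python3 look.py 15; python3 lens.py 15; python3 ym.py 15; python3 ang.py 15
```

```text
24.5 pos [ 0.55343722 -0.18496693  0.28238777] -y ang 19.83 F [-0.05  0.75  0.02] q [-30.1  23.9  64.3  -0.   91.7  40.1] 0.00022107179523152127 0.011
top yellow [292.7 194.7] 72 [0.5599 0.1565] r 0.1194 ang 104.6
scene yellow [293.4 202.4] 81 [0.5587 0.1601] r 0.1232 ang 104.7
finger 0.39346897679169074 -90.00307429769002
0.03 0.055 72 red ang -151.03
0.055 0.072 48 red ang -150.56
0.093 0.12 15 red ang -149.96
bar [np.float64(-150.47)]
```

View pics/scene15.png

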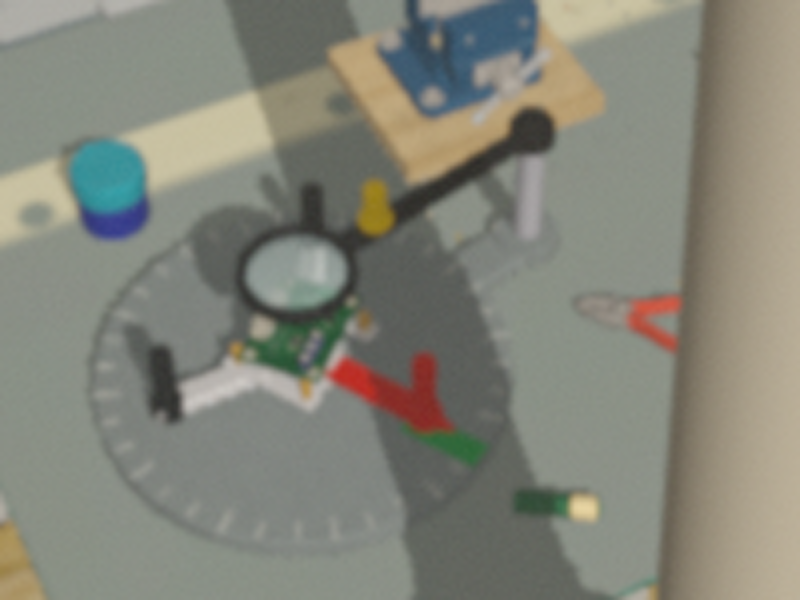

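View pics/top15.png

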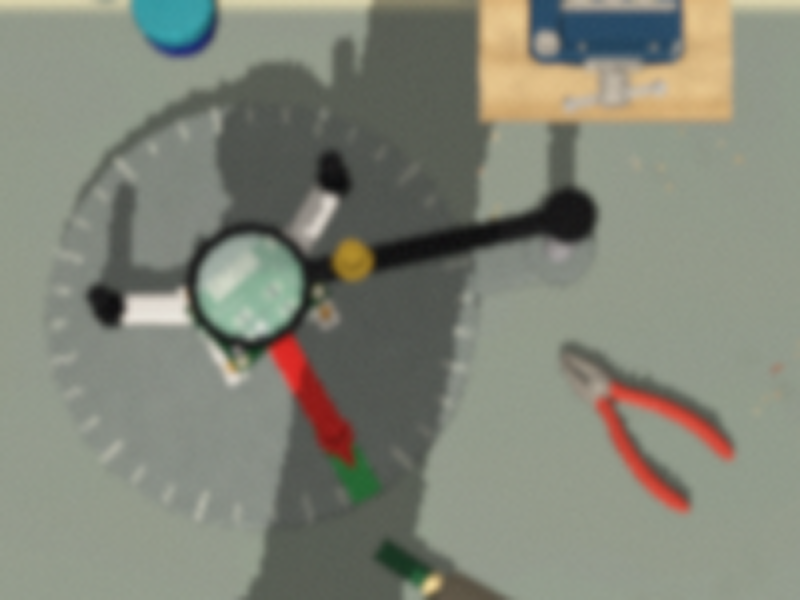

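```bash
python3 - <<'E'
from h import *
d=dict(np.load("top15.npz")); s=dict(np.load("scene15.npz"));P=np.array([.590,.041])
f=lambda X:(X[:2].round(4),np.hypot(*(X[:2]-P)).round(4),np.degrees(np.arctan2(*(X[:2]-P)[::-1])).round(2))
print("lens top",f(pt(d,205+248.5/4-.5,130+285/4-.5,.106)))
print("lens sc",f(pt(s,200+298.5/4-.5,150+272/4-.5,.106)))
# pivot cap and base column foot
for z in(.1,.11,.12):print("piv",z,pt(d,205+570/4-.5,130+216/4-.5,z)[:2],pt(s,200+532/4-.5,150+130/4-.5,z)[:2])
crop(d,215,150,365,260,5,"pics/t15b.png")
E
```

```text
lens top (array([0.5521, 0.2132]), np.float64(0.1763), np.float64(102.43))
lens sc (array([0.5496, 0.213 ]), np.float64(0.1766), np.float64(103.22))
piv 0.1 [0.59101614 0.04009073] [0.59364855 0.03886193]
piv 0.11 [0.5888832  0.04084789] [0.58510119 0.0440135 ]
piv 0.12 [0.58675027 0.04160505] [0.57655383 0.04916507]
```

View pics/t15b.png

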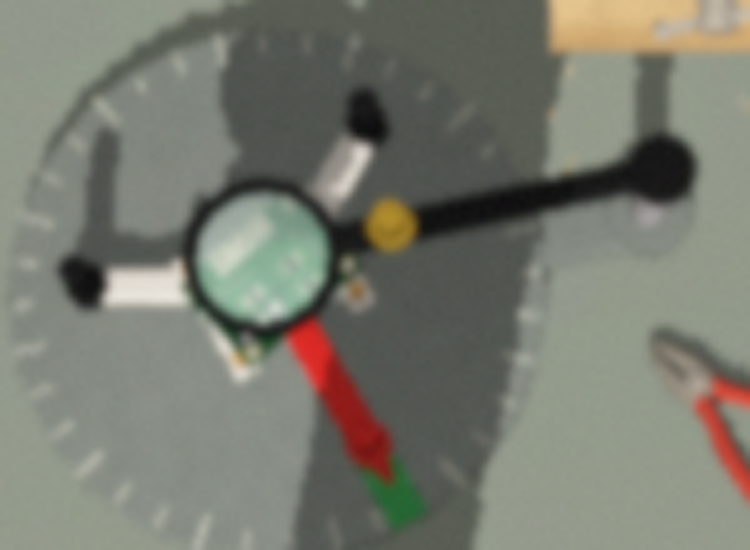

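Top15: lens ring centred within 2 mm of the turntable axis, red tip on the bar's middle line, and the jar, cell and cutters where they were. Handing in.

```bash
python3 -c "
from rig import env,observe
print(observe()['qvel']); print(env.close_job())"
```

```text
[ 1.9100863  -0.80167624  0.74683937  0.04237302 -0.07664216  0.21918518]
the job is handed in; nothing more can be done
None
```

I turned the turntable to its mark, pushed the magnifier home, and handed the job in at about 24.6 s. No verdict was reported.

- **Turntable:** I pushed post c about 70° clockwise with the closed fingertips. After all moves the camera put the red arm at about −150.5° and the green bar at −150.5°. That is within about 1 mm at the tip, against the 9 mm allowed, and it did not shift while I pushed the magnifier.
- **Magnifier:** I pushed the yellow post round in an arc, then in 1 mm steps. On the last step it stopped moving and the force rose to about 5 N, which I took as the stop; then I backed off and lifted clear. The lens centre then measured (0.552, 0.213) against an axis at about (0.5535, 0.212).
- **Bystanders and forces:** The flux jar, battery cell and cutters looked unmoved in the final pictures; I did not measure them again. The highest force I read was about 5 N, but readings come only at the end of each move.
- **Checks that disagreed:** Bearings from the pivot to the magnifier, against about 102° for home, were:
  - yellow post: 104.6°
  - lens, top view: 102.4°
  - lens, scene view: 103.2°

  My pivot and post positions are only good to 2–4 mm, so I relied on the stop force and the lens position. Post distances from the turntable's axis also came out up to about 5 mm off in the first measurement.

The arm was still settling slightly (about 2°/s at one joint) when I handed in, but it was clear of everything.

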